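# Start the wash from the laundry console

### The arm

A 6-joint arm with a two-finger parallel gripper is mounted at the origin on the work surface. World frame = base frame: x ahead of the robot, y to its left, z up, the work surface at z = 0. Lengths are in mm, angles in degrees, forces in N, time in s.
With the tool pointing down it reaches from about 275 to 825 mm from the base axis. Payload 4.9 kg.
Tool frame: the origin (TCP) lies at the very end of the fingers, on their centre line; the grasp point (between the pads) lies 19 mm behind it (bot.grip_point_offset is the distance from the TCP to the grasp point, in mm); z points along the fingers, y is the line along which they close (so a half turn about z gives the same grasp; the last joint's range is limited). The gripper opens to 85 mm and grips with 20 to 120 N. Pads are 22 mm wide; open, the fingers measure 114 mm over their backs; the gripper's body (76 mm by 85 mm) begins 54 mm behind the grasp point. The pads swing forward as they close: fully open they stand 13 mm farther back than shut.
Start: joints at [-81.601, 18.69, -11.035, 60.275, 0, 82.311], TCP at [152.43, -528.473, 231.281] pointing down, gripper open.
Joint ranges: [-152.03, 152.03], [-55.5, 102.48], [-74.3, 77.21], [-110.64, 120.58], [-84.22, 78.4], [-180, 180]. Speed limits (degrees/s): [147.25, 147.25, 180, 180, 180, 180].

### API

Orientations are given as [roll, pitch, yaw] about the fixed x, y, z axes, in that order (R = Rz(yaw) Ry(pitch) Rx(roll)).
In Python, from bench import monitor, vision, bot gives the robot as it stands.
- The arm moves only by the tool carry_out, never from a script. Its argument "deltas" is one flat list of numbers, 6 for each row, row after row: the shift along the world's x, y, z in units of 150 mm (1.0 is 150 mm), then the turn, a rotation vector about the world's x, y, z in units of pi rad (1.0 is pi rad). A call has 1 to 12 rows; each row shifts and turns the commanded pose from where the row before left it; what a row does not reach is not made up. A row lasts 1/12 s, in which the tool goes at most 41.7 mm and 7.16 degrees, less where a joint would pass 70% of its speed; a pose out of reach is approached as far as the arm can. A call with a number of a shift or a turn outside -1 to 1 is refused whole. A call with a gripper value outside its range is refused whole. "grip" is the opening, from 0 (shut) to 1 (fully open), set as the call begins (left out, the last holds). The fingers move at their own pace and stop on an object; "grip_force" is the grip in N (left out, the last holds). Time passes only in rows, so rows that do not move let the fingers close. It gives the time, the measured TCP pose, the force, the opening and the grip force at its end, in the units of the state.
- monitor.get_obs(): the state, without advancing time (a new reading comes with each control period).
- vision.capture(name): name is "side" or "top" or "wrist"; returns the picture (400x640x3 uint8, red, green, blue); there is no depth.
- vision.camera_params(name): a dict with "camera_matrix" (3x3 intrinsics, pixels), "cam_to_world" (4x4, takes a point from camera to world coordinates). Camera axes: x right, y down, z forward; pixel columns grow to the right and rows downward; lengths in mm; the calibration is good to about 2 mm. A picture is of the moment at which its call begins: read the wrist's pose just before it. camera_params takes no time and is no camera call; for the wrist camera it gives the pose at the moment of the call.
- bot.finish_job(): hands the job in; it is judged then, once.
The state is a dict: "t": time; "joint_pos": joint angles; "dq": joint speeds; "joint_efforts": joint torques, N m; "tool_pos": TCP position; "ee_rot": TCP orientation; "force": force on the tool from outside, world axes, zero at the start; "ft_torque": the same for the moment, N m; "opening": opening from 0.0 (shut) to 1.0 (fully open); "grip_force": force on a finger pad.
Only numpy, scipy, OpenCV 4.12 (cv2) and the standard library are available. Lean on these libraries where they do the work, as an engineer would, in place of code of your own. Each camera call takes 0.05 s, during which the arm holds its last target. There are 200 camera calls.

### The job

Start the wash at the laundry console: with a fingertip press the large round key, then the long bar key, and last the square key, each lightly but fully down so that it stays down. Leave the small round key and the cross-shaped key up, and do not lift or disturb any of the things standing around.

Things in the scene. Friction and masses are not known exactly. Their poses are not given: they have to be found in the camera images.
- console: white washer control console fixed to the worktop, 230 (x) x 460 (y) x 60 mm high, level top; origin under its centre, x axis from the robot's side to the far side. On top runs one row (along y) of five white keys of different shapes, in any order, on grey bezel plates about 75 mm apart. Behind the row are a display (3 mm high) and a dial (24 mm high), not used.
- disc_unit: bezel plate, 60 x 60 x 3 mm, on the console's top, with the large round key, flat top 44 mm across; origin under the plate's centre (at the console's top), axes as the console's. The key is centred on the plate and moves straight down; its top is 17 mm above this origin when up, 8 mm when fully down, and the cap then gives up to 3.5 mm more on a rubber cushion.
- disc_key (a joint): how far that key (large round key) is pushed down: 0 up, 0.009 m fully down on its stop; it resists with about 2.5 N and stays where it is left; at the stop the cushion takes 4 N, rising to 9 N when fully squeezed, rigid after that; counts as down beyond 0.005 m
- bar_unit: bezel plate, 60 x 60 x 3 mm, on the console's top, with the long bar key, top 50 mm (along the row, unit's y) by 16 mm (x); origin under the plate's centre (at the console's top), axes as the console's. The key is centred on the plate and moves straight down; its top is 17 mm above this origin when up, 8 mm when fully down, and the cap then gives up to 3.5 mm more on a rubber cushion.
- bar_key (a joint): how far that key (long bar key) is pushed down: 0 up, 0.009 m fully down on its stop; it resists with about 2.5 N and stays where it is left; at the stop the cushion takes 4 N, rising to 9 N when fully squeezed, rigid after that; counts as down beyond 0.005 m
- square_unit: bezel plate, 60 x 60 x 3 mm, on the console's top, with the square key, top 34 by 34 mm; origin under the plate's centre (at the console's top), axes as the console's. The key is centred on the plate and moves straight down; its top is 17 mm above this origin when up, 8 mm when fully down, and the cap then gives up to 3.5 mm more on a rubber cushion.
- square_key (a joint): how far that key (square key) is pushed down: 0 up, 0.009 m fully down on its stop; it resists with about 2.5 N and stays where it is left; at the stop the cushion takes 4 N, rising to 9 N when fully squeezed, rigid after that; counts as down beyond 0.005 m
- dot_unit: bezel plate, 60 x 60 x 3 mm, on the console's top, with the small round key, top 22 mm across; origin under the plate's centre (at the console's top), axes as the console's. The key is centred on the plate and moves straight down; its top is 17 mm above this origin when up, 8 mm when fully down, and the cap then gives up to 3.5 mm more on a rubber cushion.
- dot_key (a joint): how far that key (small round key) is pushed down: 0 up, 0.009 m fully down on its stop; it resists with about 2.5 N and stays where it is left; at the stop the cushion takes 4 N, rising to 9 N when fully squeezed, rigid after that; counts as down beyond 0.005 m
- cross_unit: bezel plate, 60 x 60 x 3 mm, on the console's top, with the cross-shaped (plus) key, two crossed bars 44 by 14 mm; origin under the plate's centre (at the console's top), axes as the console's. The key is centred on the plate and moves straight down; its top is 17 mm above this origin when up, 8 mm when fully down, and the cap then gives up to 3.5 mm more on a rubber cushion.
- cross_key (a joint): how far that key (cross-shaped (plus) key) is pushed down: 0 up, 0.009 m fully down on its stop; it resists with about 2.5 N and stays where it is left; at the stop the cushion takes 4 N, rising to 9 N when fully squeezed, rigid after that; counts as down beyond 0.005 m
- measure_cup: small white open measuring cup, 48 mm across, 42 mm high, standing on the front margin of the console; origin under its base; loose, to be left alone
- stain_jar: small white jar, 32 mm across, 45 mm high, standing on the front margin of the console; origin under its base; loose, to be left alone
- soap_bar: bar of soap, 55 x 85 x 28 mm, on the worktop behind (+x of) the console; origin under its centre; loose, to be left alone
- softener: blue bottle, 84 mm across, 240 mm high, on the worktop to the left (+y) of the console; origin under its base; loose, to be left alone
- detergent: white bottle, 84 mm across, 220 mm high, on the worktop to the right (-y) of the console; origin under its base; loose, to be left alone
- paper_roll: white paper roll standing on end, 110 mm across, 100 mm high, behind (+x of) the console; origin under its centre; loose, to be left alone
- scrub_brush: wooden-backed scrubbing brush, 42 x 115 x 34 mm, lying bristles down on the worktop behind (+x of) the console; origin under its centre; loose, to be left alone

How it is judged:
By the outcome, as a careful person would: the job done as asked, in the order asked, and still so for the second after the job is handed in, with the robot touching nothing.
It also fails if it takes over 48 s, if anything falls off the work surface, if the arm or the gripper's body presses on something with over 40 N, if the wrist force passes 120 N, or if a joint passes its speed limit or range.

## Working session

There is one attempt and no reset: what is moved stays moved. The work goes in short steps, Python scripts to look and compute and a tool call to move; the robot and the scene stay as the last step left them, time stands still between calls to the robot, and variables do not carry over. Pictures are saved under pics/ and viewed, at most 10 in all, crops included, and the job is handed in when it is done.

Besides the shell and the picture viewer there is one more tool, called after "Emit:" as name(argument=value, ...), one argument or row to a line, values as JSON. carry_out: Moves the arm, as the interface text tells. Its arguments: {"type":"object","properties":{"deltas":{"type":"array","items":{"type":"number","minimum":-1,"maximum":1}},"grip":{"type":"number"},"grip_force":{"type":"number"}},"required":["deltas"]}

```bash
mkdir -p pics; python3 - <<'E'
from bench import monitor, vision, bot
import cv2
o=monitor.get_obs();print(o)
for n in("top","side"):
    cv2.imwrite(f"pics/{n}0.png",vision.capture(n)[:,:,::-1]);p=vision.camera_params(n);print(n,p)
E
```

```text
{'t': 0.0, 'joint_pos': array([-8.16023951e+01,  1.87307916e+01, -1.10936765e+01,  6.02740864e+01,
       -4.92287599e-04,  8.23088962e+01]), 'dq': array([ 0.0611873 ,  0.009512  ,  0.03335023, -0.00989211,  0.01130357,
       -0.03625943]), 'joint_efforts': array([ 2.10089252e-04, -4.43397689e+01,  2.62443656e+01,  1.54431065e-02,
        5.77962373e-05,  1.41834815e-05]), 'tool_pos': array([ 152.32151519, -527.86986494,  230.50395009]), 'ee_rot': array([-1.79902266e+02, -1.27019086e-02,  1.60886984e+01]), 'force': array([ 0.20727303, -0.19148998,  0.03743754]), 'ft_torque': array([-0.00562633,  0.04192738,  0.00478055]), 'grip_force': 0.0, 'opening': 0.9983733845689499}
top {'camera_matrix': array([[509.21296685,   0.        , 319.79138233],
       [  0.        , 509.21296685, 197.45894097],
       [  0.        ,   0.        ,   1.        ]]), 'cam_to_world': array([[ 9.36839876e-03, -9.86327479e-01,  1.64530657e-01,
         3.89438384e+02],
       [-9.99824914e-01, -6.57420258e-03,  1.75191778e-02,
         2.02918125e+01],
       [-1.61979886e-02, -1.64665977e-01, -9.86216376e-01,
         1.22636764e+03],
       [ 0.00000000e+00,  0.00000000e+00,  0.00000000e+00,
         1.00000000e+00]])}
side {'camera_matrix': array([[478.68693573,   0.        , 316.50274884],
       [  0.        , 478.68693573, 198.83930269],
       [  0.        ,   0.        ,   1.        ]]), 'cam_to_world': array([[-8.54274267e-01, -3.67973211e-01,  3.67166437e-01,
         1.21693929e+02],
       [-5.19744641e-01,  6.16863031e-01, -5.91054574e-01,
         7.46804210e+02],
       [-8.99915170e-03, -6.95755501e-01, -7.18222318e-01,
         9.63394458e+02],
       [ 0.00000000e+00,  0.00000000e+00,  0.00000000e+00,
         1.00000000e+00]])}
```

View pics/top0.png

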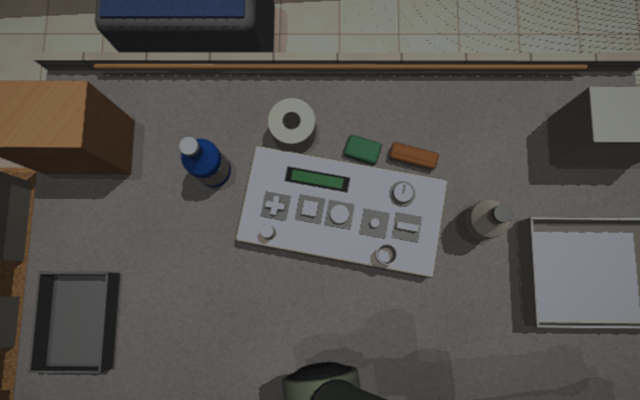

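View pics/side0.png

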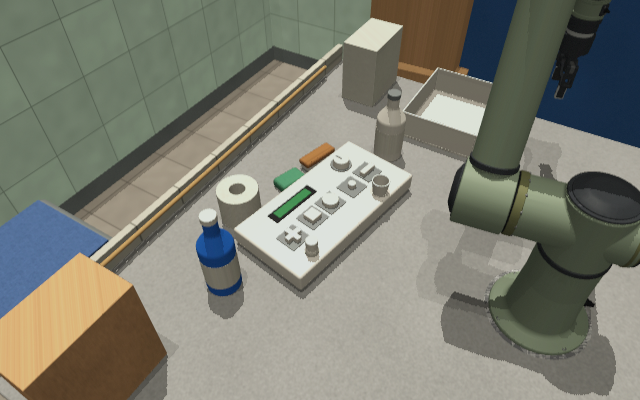

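The top view shows, left to right: cross (275,206), square (310,208), disc (340,214), dot (374,223) and bar (406,227). The jar is at (266,233), the cup at (385,255) and the detergent at (485,220). The side view shows the same order. Next I locate the keys precisely.

```bash
cat > h.py <<'E'
import numpy as np,cv2
from bench import monitor, vision, bot
def w(uv,z,p):
    T=p["cam_to_world"];d=T[:3,:3]@np.linalg.inv(p["camera_matrix"])@np.r_[uv,1]
    return (T[:3,3]+d*(z-T[2,3])/d[2])[:2]
def px(X,p):
    T=p["cam_to_world"];c=p["camera_matrix"]@(T[:3,:3].T@(np.asarray(X,float)-T[:3,3]));return c[:2]/c[2]
E
python3 - <<'E'
from h import *
im=cv2.imread("pics/top0.png");p=vision.camera_params("top")
for n,uv in dict(cross=(275,206),square=(310,208),disc=(340,214),dot=(374,223),bar=(406,227)).items():print(n,w(uv,75,p).round(1))
for n,uv,z in(("cup",(385,255),100),("jar",(266,233),105),("deterg",(500,213),220)):print(n,w(uv,z,p).round(1))
cv2.imwrite("pics/c0.png",cv2.resize(im[135:285,230:455],None,fx=3.5,fy=3.5,interpolation=cv2.INTER_CUBIC))
E
```

```text
cross [561.  143.1]
square [556.9  62.9]
disc [543.6  -5.7]
dot [523.6 -82.9]
bar [ 515.  -155.1]
cup [ 450.2 -104.2]
jar [496.1 158.4]
deterg [ 528.5 -319.4]
```

View pics/c0.png

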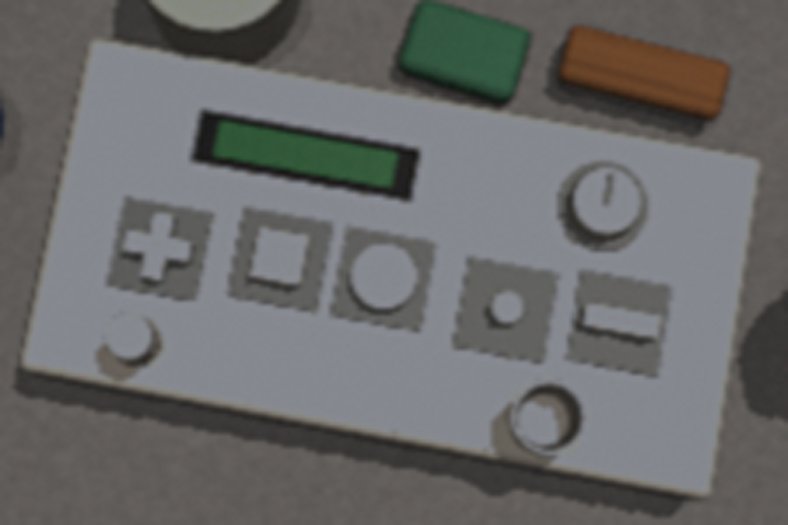

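```bash
python3 - <<'E'
from h import *
p=vision.camera_params("top")
f=lambda c:np.array([230,135])+(np.array(c)+.5)/3.5-.5
for n,c,z in(("cross",(157,247),77),("square",(278,258),77),("disc",(383,277),77),("dot",(506,307),77),("bar",(620,322),77),
 ("cross_p",(160,249),63),("square_p",(280,261),63),("disc_p",(383,279),63),("dot_p",(505,311),63),("bar_p",(619,323),63),("e1",(97,42),60),("e2",(757,158),60),("e3",(710,492),60),("e4",(25,367),60),("cup",(545,418),102),("dial",(607,202),84)):print(n,w(f(c),z,p).round(1))
E
```

```text
cross [562.5 144.1]
square [555.8  64.9]
disc [543.8  -3.5]
dot [524.8 -83.2]
bar [ 515.6 -156.6]
cross_p [563.3 143.6]
square_p [555.9  64.1]
disc_p [544.4  -3.8]
dot_p [523.8 -83.8]
bar_p [ 516.5 -158.1]
e1 [705.  189.9]
e2 [ 627.7 -252.1]
e3 [ 407.8 -215. ]
e4 [484.9 230.8]
cup [ 452.1 -104.8]
dial [ 593.  -148.6]
```

Emit:
carry_out(
  deltas=[0.1305, 0.175, 0, 0, 0, -0.0145, 0.1305, 0.175, 0, 0, 0, -0.0145, 0.1305, 0.175, 0, 0, 0, -0.0145, 0.1305, 0.175, 0, 0, 0, -0.0145, 0.1305, 0.175, 0, 0, 0, -0.0145, 0.1305, 0.175, 0, 0, 0, -0.0145, 0.1305, 0.175, 0, 0, 0, -0.0145, 0.1305, 0.175, 0, 0, 0, -0.0145, 0.1305, 0.175, 0, 0, 0, -0.0145, 0.1305, 0.175, 0, 0, 0, -0.0145],
  grip=0,
)

```text
t: 0.93
tool_pos: [348.7, -264.4, 231.1]
ee_rot: [-180.0, 0.0, -10.2]
force: [1.0, 1.2, -0.1]
opening: 0.001
grip_force: 0.0
```

Emit:
carry_out(
  deltas=[0.1305, 0.175, -0.05, 0, 0, 0, 0.1305, 0.175, -0.05, 0, 0, 0, 0.1305, 0.175, -0.05, 0, 0, 0, 0.1305, 0.175, -0.05, 0, 0, 0, 0.1305, 0.175, -0.05, 0, 0, 0, 0.1305, 0.175, -0.05, 0, 0, 0, 0.1305, 0.175, -0.05, 0, 0, 0, 0.1305, 0.175, -0.05, 0, 0, 0, 0.1305, 0.175, -0.05, 0, 0, 0, 0.1305, 0.175, -0.05, 0, 0, 0, 0, 0, 0, 0, 0, 0, 0, 0, 0, 0, 0, 0],
)

```text
t: 1.93
tool_pos: [542.2, -11.2, 155.2]
ee_rot: [-179.6, 0.1, -9.1]
force: [-0.4, 0.5, 0.0]
opening: 0.001
grip_force: 0.0
```

```bash
python3 - <<'E'
from h import *
p=vision.camera_params("wrist");im=vision.capture("wrist")[:,:,::-1].copy()
o=monitor.get_obs();print(o["t"],o["tool_pos"],o["ee_rot"],o["force"],o["opening"])
for n,X in dict(d=(544,-3.5,77),b=(516,-157.5,77),s=(556,64.5,77)).items():
    u=px(X,p);print(n,u);cv2.circle(im,tuple(int(round(a)) for a in u),3,(0,0,255),1)
cv2.imwrite("pics/w1.png",im)
E
```

```text
1.9833 [541.795854   -11.96798941 155.65872437] [-1.79625253e+02  1.06786298e-01 -9.22619101e+00] [-1.06152393  0.57870069  0.03940183] 0.0002624380492544058
d [310.30632434 204.54585196]
b [532.46295207 209.3302359 ]
s [212.27937833 202.92065065]
```

View pics/w1.png

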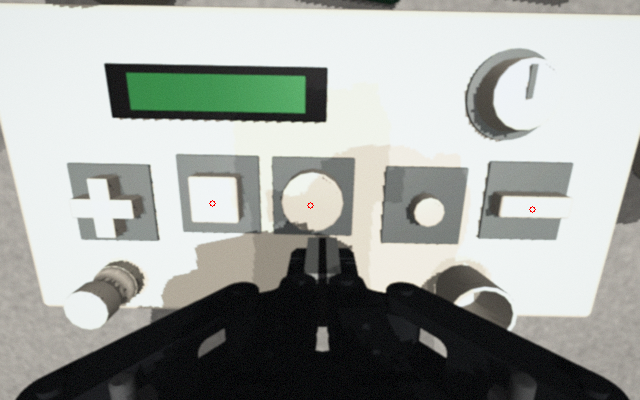

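The wrist view shows disc (312,201), bar (534,206) and square (214,199), all within 2 mm of my estimate. I'll nudge the targets and descend over the disc.

Emit:
carry_out(
  deltas=[0.0125, 0.025, -0.11, 0, 0, 0, 0.0125, 0.025, -0.11, 0, 0, 0, 0, 0, -0.11, 0, 0, 0, 0, 0, -0.09, 0, 0, 0, 0, 0, 0, 0, 0, 0, 0, 0, 0, 0, 0, 0, 0, 0, 0, 0, 0, 0],
)

```text
t: 2.57
tool_pos: [545.9, -9.2, 94.3]
ee_rot: [-179.4, -0.1, -9.0]
force: [-0.3, -0.0, 0.1]
opening: -0.001
grip_force: 0.0
```

Emit:
carry_out(
  deltas=[0, 0.03, -0.04, 0, 0, 0, 0, 0, -0.04, 0, 0, 0, 0, 0, 0, 0, 0, 0, 0, 0, 0, 0, 0, 0, 0, 0, 0, 0, 0, 0, 0, 0, 0, 0, 0, 0],
)

```text
t: 3.07
tool_pos: [545.5, -6.1, 81.4]
ee_rot: [-179.3, -0.0, -8.7]
force: [0.1, 0.1, -0.8]
opening: 0.001
grip_force: 0.0
```

Emit:
carry_out(
  deltas=[0, 0, -0.013, 0, 0, 0, 0, 0, -0.013, 0, 0, 0, 0, 0, -0.013, 0, 0, 0, 0, 0, -0.013, 0, 0, 0, 0, 0, -0.013, 0, 0, 0, 0, 0, 0, 0, 0, 0, 0, 0, 0, 0, 0, 0],
)

```text
t: 3.65
tool_pos: [545.1, -6.1, 71.3]
ee_rot: [-179.3, 0.0, -8.7]
force: [0.8, 0.2, 0.1]
opening: -0.001
grip_force: 0.0
```

Emit:
carry_out(
  deltas=[0, 0, -0.01, 0, 0, 0, 0, 0, -0.01, 0, 0, 0, 0, 0, 0, 0, 0, 0],
)

```text
t: 3.9
tool_pos: [545.1, -6.1, 68.3]
ee_rot: [-179.3, 0.0, -8.7]
force: [0.5, 0.4, 0.5]
opening: 0.001
grip_force: 0.1
```

```bash
python3 - <<'E'
from h import *
im=vision.capture("wrist")[:,:,::-1]
o=monitor.get_obs();print(o["t"],o["tool_pos"],o["force"])
cv2.imwrite("pics/w2.png",im)
E
```

```text
3.95 [545.12438747  -6.068946    68.30373617] [-0.47594653  0.60231615  0.14489047]
```

View pics/w2.png

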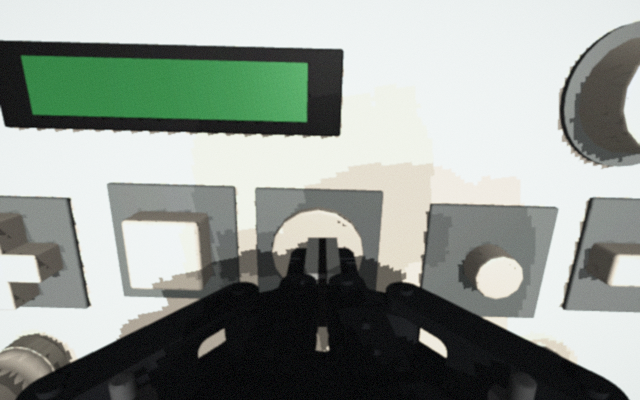

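The disc now sits lower than its neighbours, with the fingertip at about (320,250) on it. I'll press on until the cushion force shows.

Emit:
carry_out(
  deltas=[0, 0, -0.01, 0, 0, 0, 0, 0, 0, 0, 0, 0],
)

```text
t: 4.12
tool_pos: [545.3, -6.1, 67.1]
ee_rot: [-179.3, 0.0, -8.7]
force: [-1.5, -1.2, 6.1]
opening: -0.001
grip_force: 2.6
```

The disc key is at its stop, with 6 N on the cushion. I'll lift off and go to the bar.

Emit:
carry_out(
  deltas=[0, 0, 0.1, 0, 0, 0, 0, 0, 0.2, 0, 0, 0, -0.037, -0.203, 0, 0, 0, 0, -0.037, -0.203, 0, 0, 0, 0, -0.037, -0.203, 0, 0, 0, 0, -0.037, -0.203, 0, 0, 0, 0, -0.037, -0.203, 0, 0, 0, 0, 0, 0, 0, 0, 0, 0, 0, 0, 0, 0, 0, 0, 0, 0, 0, 0, 0, 0],
)

```text
t: 4.95
tool_pos: [517.4, -158.0, 111.8]
ee_rot: [-179.3, 0.0, -8.7]
force: [0.1, 0.3, 0.2]
opening: 0.0
grip_force: 0.0
```

Emit:
carry_out(
  deltas=[0, 0, -0.1, 0, 0, 0, 0, 0, -0.07, 0, 0, 0, 0, 0, 0, 0, 0, 0, 0, 0, 0, 0, 0, 0, 0, 0, 0, 0, 0, 0],
)

```text
t: 5.37
tool_pos: [517.7, -157.6, 86.6]
ee_rot: [-179.3, 0.0, -8.7]
force: [-0.0, 0.0, 0.1]
opening: 0.001
grip_force: 0.0
```

```bash
python3 - <<'E'
from h import *
p=vision.camera_params("wrist");im=vision.capture("wrist")[:,:,::-1].copy()
o=monitor.get_obs();print(o["t"],o["tool_pos"],o["ee_rot"],o["force"])
for X in((517.5,-158.5,77),tuple(o["tool_pos"][:2])+(77,)):
    u=px(X,p);print(u);cv2.circle(im,tuple(int(round(a)) for a in u),3,(0,0,255),1)
cv2.imwrite("pics/w3.png",im)
E
```

```text
5.4167 [ 517.95244224 -157.96084099   86.89980882] [-1.79321417e+02 -2.06764782e-02 -8.67332420e+00] [-0.5738247  -0.67159146 -0.78417577]
[322.43680328 245.57397207]
[321.24392909 244.89686247]
```

View pics/w3.png

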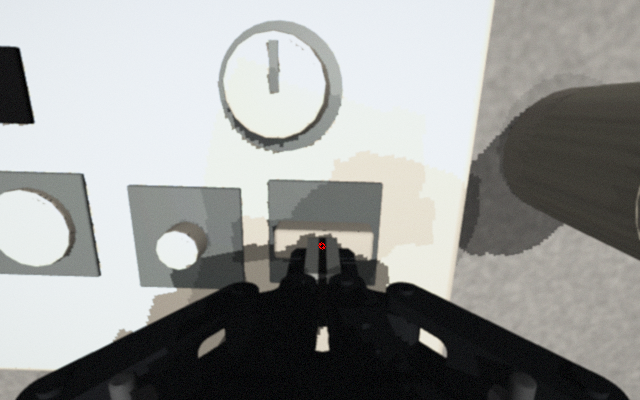

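The bar spans u 275–375 and v 228–260, centred at about (325,244), right under the tip at (321,245). Pressing it.

Emit:
carry_out(
  deltas=[0, 0, -0.04, 0, 0, 0, 0, 0, -0.016, 0, 0, 0, 0, 0, -0.016, 0, 0, 0, 0, 0, -0.016, 0, 0, 0, 0, 0, -0.016, 0, 0, 0, 0, 0, -0.014, 0, 0, 0, 0, 0, 0, 0, 0, 0, 0, 0, 0, 0, 0, 0],
)

```text
t: 6.08
tool_pos: [517.4, -158.4, 68.6]
ee_rot: [-179.3, 0.0, -8.7]
force: [-0.4, 0.1, 0.6]
opening: -0.001
grip_force: 0.0
```

Emit:
carry_out(
  deltas=[0, 0, -0.01, 0, 0, 0, 0, 0, 0, 0, 0, 0],
)

```text
t: 6.25
tool_pos: [517.5, -158.5, 67.4]
ee_rot: [-179.3, 0.0, -8.7]
force: [-2.1, 0.6, 5.2]
opening: 0.001
grip_force: 2.4
```

Emit:
carry_out(
  deltas=[0, 0, 0.1, 0, 0, 0, 0, 0, 0.2, 0, 0, 0, 0.034, 0.185, 0, 0, 0, 0, 0.034, 0.185, 0, 0, 0, 0, 0.034, 0.185, 0, 0, 0, 0, 0.034, 0.185, 0, 0, 0, 0, 0.034, 0.185, 0, 0, 0, 0, 0.034, 0.185, 0, 0, 0, 0, 0.034, 0.185, 0, 0, 0, 0, 0.034, 0.185, 0, 0, 0, 0, 0, 0, 0, 0, 0, 0, 0, 0, 0, 0, 0, 0],
)

```text
t: 7.25
tool_pos: [554.4, 29.6, 112.2]
ee_rot: [-177.8, 0.0, -5.7]
force: [0.5, -0.6, -0.4]
opening: 0.001
grip_force: 0.0
```

Emit:
carry_out(
  deltas=[0, 0, -0.1, 0, 0, 0, 0, 0, -0.07, 0, 0, 0, 0, 0, 0, 0, 0, 0, 0, 0, 0, 0, 0, 0, 0, 0, 0, 0, 0, 0],
)

```text
t: 7.67
tool_pos: [554.3, 29.2, 86.9]
ee_rot: [-177.8, 0.0, -5.8]
force: [0.3, -0.3, 0.5]
opening: -0.002
grip_force: 0.0
```

```bash
python3 - <<'E'
from h import *
cv2.imwrite("pics/w4.png",vision.capture("wrist")[:,:,::-1])
o=monitor.get_obs();print(o["t"],o["tool_pos"],o["ee_rot"],o["force"])
E
```

```text
7.7167 [554.60627178  29.3392538   87.2207291 ] [-1.77755760e+02 -7.98431162e-03 -5.77147079e+00] [-0.24302297 -0.497295   -0.19049135]
```

View pics/w4.png

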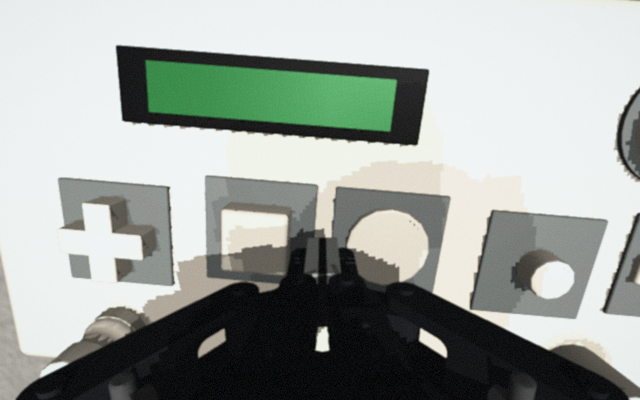

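The move fell short in y: the tip at about (320,245) is between square (256,238) and disc (388,245), still above both. I'll make up the rest slowly.

Emit:
carry_out(
  deltas=[0, 0, 0.06, 0, 0, 0, 0.005, 0.046, 0, -0.0025, 0, -0.005, 0.005, 0.046, 0, -0.0025, 0, -0.005, 0.005, 0.046, 0, -0.0025, 0, -0.005, 0.005, 0.046, 0, -0.0025, 0, -0.005, 0.003, 0.046, 0, -0.0025, 0, -0.003, 0, 0, -0.06, 0, 0, 0, 0, 0, 0, 0, 0, 0, 0, 0, 0, 0, 0, 0, 0, 0, 0, 0, 0, 0],
)

```text
t: 8.55
tool_pos: [553.0, 23.5, 86.4]
ee_rot: [-178.1, -0.2, -6.2]
force: [0.8, -0.6, 0.9]
opening: 0.001
grip_force: 0.0
```

```bash
python3 - <<'E'
from h import *
o=monitor.get_obs();print(o["t"],o["tool_pos"],o["ee_rot"],o["force"]);print(o["joint_pos"],o["dq"],o["joint_efforts"],o["ft_torque"])
E
```

```text
8.55 [553.03602627  23.4780823   86.44194648] [-1.78098903e+02 -1.75886458e-01 -6.20663742e+00] [ 0.78001265 -0.63997111  0.88261916]
[ -6.26327677  26.75575108 -22.09781363  40.97242891   1.90126955
 179.94332971] [ 0.02184867 -0.37162408  0.35216256  0.1607113   0.0163255  -0.02791283] [-6.73044211e-03 -4.69112062e+01  2.15598643e+01 -2.10395968e-02
  1.07159140e-01  1.80320552e-05] [-0.00847244 -0.01423337 -0.04154394]
```

Joint 6 is at its 180° limit, which caused the drift. I'll raise, turn the tool back about +22°, and continue.

Emit:
carry_out(
  deltas=[0, 0, 0.1, 0, 0, 0, 0, 0, 0.07, 0, 0, 0.03, 0, 0, 0, 0, 0, 0.03, 0, 0, 0, -0.005, 0, 0.03, 0, 0, 0, -0.005, 0, 0.03, 0, 0, 0, 0, 0, 0, 0, 0, 0, 0, 0, 0, 0, 0, 0, 0, 0, 0],
)

```text
t: 9.22
tool_pos: [553.3, 23.4, 112.3]
ee_rot: [-179.9, 0.1, 15.3]
force: [-0.2, -0.4, -1.0]
opening: -0.003
grip_force: 0.0
```

Now +40 mm in y and +4.5 mm in x, then down to about 86.

Emit:
carry_out(
  deltas=[0.008, 0.067, 0, 0, 0, 0, 0.008, 0.067, 0, 0, 0, 0, 0.008, 0.067, 0, 0, 0, 0, 0.008, 0.067, 0, 0, 0, 0, 0, 0, -0.1, 0, 0, 0, 0, 0, -0.07, 0, 0, 0, 0, 0, 0, 0, 0, 0, 0, 0, 0, 0, 0, 0, 0, 0, 0, 0, 0, 0],
)

```text
t: 9.97
tool_pos: [558.1, 63.6, 87.0]
ee_rot: [-179.9, 0.1, 15.4]
force: [1.0, 0.2, 0.5]
opening: -0.002
grip_force: 0.0
```

```bash
python3 - <<'E'
from h import *
cv2.imwrite("pics/w5.png",vision.capture("wrist")[:,:,::-1])
o=monitor.get_obs();print(o["t"],o["tool_pos"],o["ee_rot"],o["force"],o["joint_pos"])
E
```

```text
10.0167 [558.41748676  63.52255139  87.23728142] [-1.79873958e+02  6.30278387e-02  1.53726385e+01] [-0.40258364 -0.18451957 -0.22661906] [-1.09123813e+00  2.77483967e+01 -2.01926254e+01  4.21551432e+01
  1.03011437e-01  1.63536106e+02]
```

View pics/w5.png

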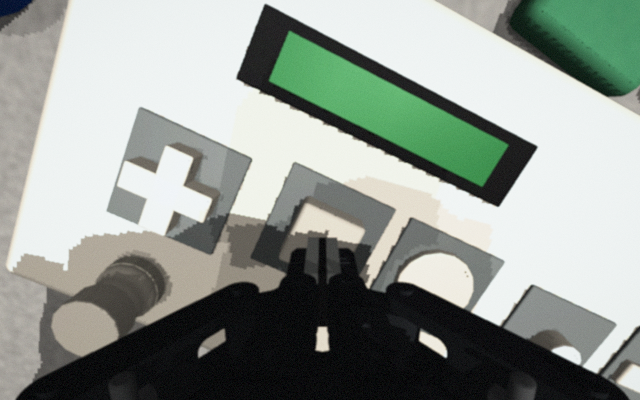

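The tip at (320,245) is over the square key, whose visible part spans about (288–366, 200–265). The disc is still down. Pressing.

Emit:
carry_out(
  deltas=[0, 0, -0.04, 0, 0, 0, 0, 0, -0.016, 0, 0, 0, 0, 0, -0.016, 0, 0, 0, 0, 0, -0.016, 0, 0, 0, 0, 0, -0.016, 0, 0, 0, 0, 0, -0.016, 0, 0, 0, 0, 0, 0, 0, 0, 0, 0, 0, 0, 0, 0, 0],
)

```text
t: 10.68
tool_pos: [558.0, 63.6, 68.6]
ee_rot: [-179.9, 0.1, 15.4]
force: [-0.2, 0.3, -0.8]
opening: -0.001
grip_force: 0.0
```

Emit:
carry_out(
  deltas=[0, 0, -0.01, 0, 0, 0, 0, 0, 0, 0, 0, 0],
)

```text
t: 10.85
tool_pos: [558.2, 63.6, 67.5]
ee_rot: [-179.9, 0.1, 15.4]
force: [-1.0, -1.1, 4.7]
opening: -0.001
grip_force: 2.3
```

Emit:
carry_out(
  deltas=[0, 0, 0.1, 0, 0, 0, 0, 0, 0.2, 0, 0, 0, 0, 0, 0.2, 0, 0, 0, -0.05, -0.12, 0.15, 0, 0, 0, -0.05, -0.12, 0.15, 0, 0, 0, -0.05, -0.12, 0.1, 0, 0, 0, -0.05, -0.12, 0, 0, 0, 0, 0, 0, 0, 0, 0, 0, 0, 0, 0, 0, 0, 0],
)

```text
t: 11.6
tool_pos: [528.0, -8.9, 202.5]
ee_rot: [-179.9, 0.1, 15.3]
force: [-0.3, 0.8, 0.3]
opening: 0.0
grip_force: 0.0
```

```bash
python3 - <<'E'
from h import *
cv2.imwrite("pics/w6.png",vision.capture("wrist")[:,:,::-1])
o=monitor.get_obs();print(o["t"],o["tool_pos"],o["dq"].round(2),o["force"])
E
```

```text
11.65 [528.02002344  -8.28827681 202.12680615] [ 0.92  0.76  0.15 -0.01  0.01 -0.1 ] [0.10546738 0.46689634 0.77011569]
```

View pics/w6.png

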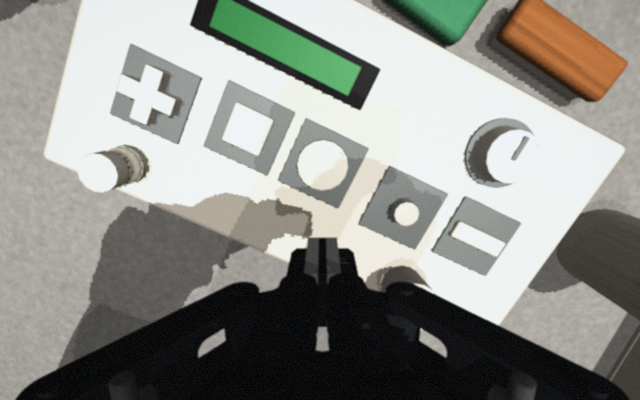

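The final view shows square (248,128), disc (323,165) and bar (480,236) low with hardly any side shown. Cross (148,97) and dot (406,211) still stand up, and the jar is in place.

```bash
python3 -c "
from bench import bot
print(bot.finish_job())"
```

```text
the job is handed in; nothing more can be done
None
```

I pressed the large round, long bar and square keys fully down in that order, at about 5–6 N each. The last picture shows all three down and the small round and cross keys still up. The job is handed in, with no verdict returned.

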